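# Roll the kaleidoscope into its cradle

### The job

Roll the blue kaleidoscope along the table with your fingertips, up the ramp of its wooden V-cradle and into the groove, then push its end so that it slides along the groove until it rests against the red end stop. Never pick it up, and do not disturb the glue stick, the pencil cup or the board eraser. Leave the kaleidoscope lying still in the groove, with nothing touching it but the cradle.

Things in the scene. Friction and masses are not known exactly. Their poses are not given: they have to be found in the camera images.
- kaleidoscope: Blue kaleidoscope: a plain round tube, 44 mm across, 140 mm long, flat ends, about 0.25 kg, brass band at each end, yellow stripe along its side. Slippery (friction about 0.4), it rolls freely. Origin: its centre, 22 mm above the table at the start. Its y axis runs along the tube; x and z turn as it rolls. It starts loose on the table before the ramp, within 12 degrees of parallel to the groove.
- kaleidoscope_stripe (a point): Point on the surface of the tube at the middle of the yellow stripe, 22 mm from the tube's axis. The stripe is on top at the start; it must pass underneath (half a turn) as the tube rolls towards the cradle.
- cradle: Wooden V-cradle, fixed. y runs along the groove, z up; origin on the table top under the bottom of the V. Section, (x, z) in mm: ramp from (-80, 0) up to the lip (-24, 14), near flank down to the V (0, 2), far flank up at 45 degrees to (38, 40). Open end at y = -130; inner face of the red end stop (44 high, 12 thick, x -80 to 48) at y = +90. The ramp faces the robot (-x).
- cradle_seat (a point): Where the centre of the tube lies when it rests in the groove with its end touching the red stop: (-4, 20, 29) mm in the cradle's frame. Its axes are parallel to the cradle's.
- glue_stick: White glue stick with a blue label, standing upright, 30 mm in diameter, 85 mm high, loose. It is a bystander, beyond the red stop. The origin is the centre of its underside.
- pencil_cup: Orange cup of pencils, 74 mm in diameter, about 160 mm high to the pencil tips, loose. It is a bystander. The origin is the centre of its underside.
- board_eraser: Grey and brown blackboard eraser lying flat, 50 x 110 mm, 32 mm high, loose. It is a bystander, near the open end of the cradle. The origin is the centre of its underside; its y axis is its long axis.
Mind the look-alikes: they are no part of the job. Leave any green look-alike of the kaleidoscope alone.

How it is judged:
By the outcome, as a careful person would: the job done as asked, in the order asked, and still so for the second after the job is handed in, with the robot touching nothing.
It also fails if it takes over 54 s, if anything falls off the work surface, if the arm or the gripper's body presses on something with over 40 N, if the wrist force passes 120 N, or if a joint passes its speed limit or range.

### The arm

A 6-joint arm with a two-finger parallel gripper is mounted at the origin on the work surface. World frame = base frame: x ahead of the robot, y to its left, z up, the work surface at z = 0. Lengths are in m, angles in rad, forces in N, time in s.
With the tool pointing down it reaches from about 0.275 to 0.825 m from the base axis. Payload 4.9 kg.
Tool frame: the origin (TCP) lies at the very end of the fingers, on their centre line; the grasp point (between the pads) lies 19 mm behind it; x points along the fingers, y is the direction in which the jaws open and shut, and the axes are right-handed (so a half turn about x gives the same grasp; the last joint's range is limited). The gripper opens to 85 mm and grips with 20 to 120 N. Pads are 22 mm wide; open, the fingers measure 114 mm over their backs; the gripper's body (76 mm by 85 mm) begins 54 mm behind the grasp point. The pads swing forward as they close: fully open they stand 13 mm farther back than shut.
Start: joints at [-1.258, 0.326, -0.193, 1.052, 0, 1.437], TCP at [0.238, -0.496, 0.231] pointing down, gripper open.
Joint ranges: [-2.65, 2.65], [-0.97, 1.79], [-1.3, 1.35], [-1.93, 2.1], [-1.47, 1.37], [-3.14, 3.14]. Speed limits (rad/s): [2.57, 2.57, 3.14, 3.14, 3.14, 3.14].

### API

Orientations are given as a unit quaternion [x, y, z, w].
In Python, from workcell import * gives the robot as it stands.
- The arm moves only by the shell command python3 -m crank 'ROWS' [FORCE]. ROWS is JSON, one flat list of numbers, 7 for each row, row after row: the finger opening in mm, from 0 to 85.4, then the shift along the tool's x, y, z in mm, then the turn, a rotation vector about the tool's x, y, z in rad. A call has 1 to 5 rows; each row is the pose to reach, as a shift and turn from the pose measured when the call began, along the tool's axes at that moment; what a row does not reach only later rows make up. A row lasts 1/8 s, in which the tool goes at most 62.5 mm and 10.7 degrees, less where a joint would pass 70% of its speed; a pose out of reach is approached as far as the arm can. A call with a gripper value outside its range is refused whole. The fingers move at their own pace and stop on an object; FORCE is the grip in N (left out, the last holds). Time passes only in rows, so rows that repeat a pose let the fingers close. It gives the time, the measured TCP pose, the force and the opening at its end, in the units of the state.
- sense(): the state, without advancing time (a new reading comes with each control period).
- get_image(name): name is "side" or "top"; returns the picture (400x640x3 uint8, blue, green, red); there is no depth.
- camera_info(name): a dict with "mtx" (3x3 intrinsics, pixels), "dist" ([k1, k2, p1, p2, k3] as OpenCV has them; the pictures are not rectified), "xyz" and "attitude" of the camera in the world. Camera axes: x right, y down, z forward; pixel columns grow to the right and rows downward; lengths in m; the calibration is good to about 2 mm. A picture is of the moment at which its call begins. camera_info takes no time and is no camera call.
- job_done(): hands the job in, once; it reports no verdict.
The state is a dict: "t": time; "joint_pos": joint angles; "qd": joint speeds; "tau": joint torques, N m; "ee_pos": TCP position; "ee_rot": TCP orientation; "contact_force": force on the tool from outside, world axes, zero at the start; "wrist_torque": the same for the moment, N m; "gripper_width": opening from 0.0 (shut) to 1.0 (fully open).
Only numpy, scipy, OpenCV 4.12 (cv2) and the standard library are available. Lean on these libraries where they do the work, as an engineer would, in place of code of your own. Each camera call takes 0.05 s, during which the arm holds its last target.

## Working session

There is one attempt and no reset: what is moved stays moved. The work goes in short steps, Python scripts to look and compute and a shell command to move; the robot and the scene stay as the last step left them, time stands still between calls to the robot, and variables do not carry over. Pictures are saved under pics/ and viewed, and the job is handed in when it is done.

```bash
ls; mkdir -p pics
python3 - <<'E'
from workcell import *
import cv2
s=sense();print(s)
for n in("side","top"):
    print(camera_info(n)); cv2.imwrite(f"pics/{n}0.png",get_image(n))
E
```

```text
pics
{'t': 0.0, 'joint_pos': array([-1.25818987e+00,  3.26948203e-01, -1.93588770e-01,  1.05198418e+00,
        4.29269723e-06,  1.43659417e+00]), 'qd': array([ 0.0009977 , -0.00101861, -0.00041084, -0.00024775, -0.00110255,
        0.00083031]), 'tau': array([ 1.58563846e-03, -4.43395042e+01,  2.62442547e+01,  1.56037248e-02,
       -3.59067246e-05, -5.39723402e-06]), 'ee_pos': array([ 0.23748043, -0.49544703,  0.23049762]), 'ee_rot': array([-0.68948131, -0.1572674 ,  0.68958694, -0.15605235]), 'contact_force': array([-0.21875059, -0.42615486,  0.0436349 ]), 'wrist_torque': array([ 0.02067774, -0.06786651,  0.04961347]), 'gripper_width': 1.0048143352457073}
{'mtx': array([[406.69120651,   0.        , 318.22396245],
       [  0.        , 406.69120651, 197.87294736],
       [  0.        ,   0.        ,   1.        ]]), 'dist': array([0.01554429, 0.        , 0.        , 0.        , 0.        ]), 'xyz': array([0.22819925, 0.68037818, 0.50968522]), 'attitude': array([-0.14452408,  0.86261472, -0.47647367,  0.08933908])}
{'mtx': array([[432.23660171,   0.        , 319.37092721],
       [  0.        , 432.23660171, 191.62193433],
       [  0.        ,   0.        ,   1.        ]]), 'dist': array([-0.09469446,  0.        ,  0.        ,  0.        ,  0.        ]), 'xyz': array([ 0.33459302, -0.00099776,  0.92975308]), 'attitude': array([ 0.70447948, -0.70418052,  0.06213662, -0.06306739])}
```

View pics/side0.png

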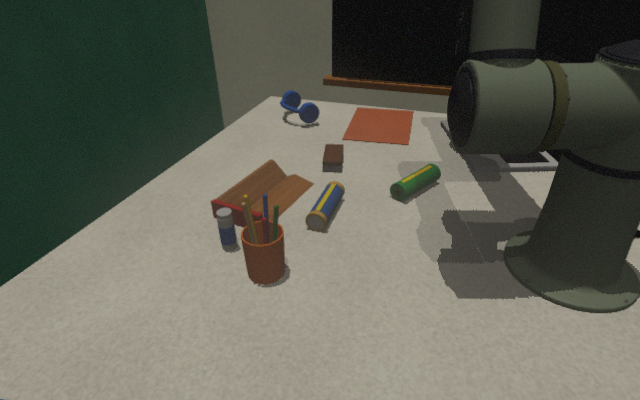

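View pics/top0.png

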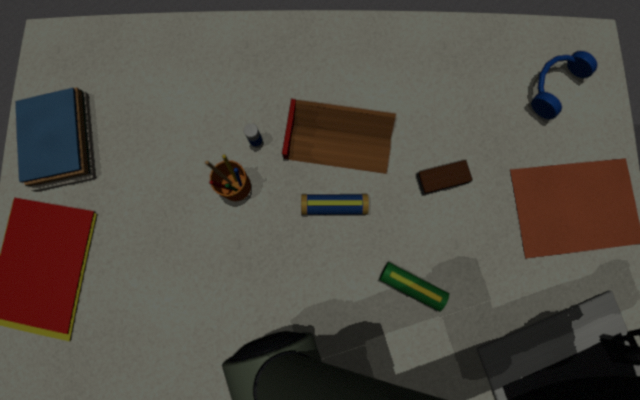

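Both pictures show the blue tube with the yellow stripe at top (335,204) / side (326,205). The candidates are:
- the green look-alike, top (413,286)
- the blue headphones, top (565,85)
- the blue book, top (50,135)

The blue tube is the one described. The red stop is at (290,128), the glue stick at (255,137), the cup at (230,180) and the eraser at (444,177). Next is a close crop.

```bash
cat > h.py <<'E'
import numpy as np, cv2
from scipy.spatial.transform import Rotation as R
from workcell import *
def ray(n,uv):
    c=camera_info(n); p=cv2.undistortPoints(np.array(uv,float).reshape(-1,1,2),c["mtx"],np.array(c["dist"])).reshape(-1,2)
    d=np.c_[p,np.ones(len(p))]@R.from_quat(c["attitude"]).as_matrix().T
    return c["xyz"],d
def onz(n,uv,z):
    o,d=ray(n,uv); z=np.broadcast_to(z,len(d)); return o+d*((z-o[2])/d[:,2])[:,None]
def proj(n,P):
    c=camera_info(n); M=R.from_quat(c["attitude"]).as_matrix()
    rv=cv2.Rodrigues(M.T)[0]; t=-M.T@c["xyz"]
    return cv2.projectPoints(np.array(P,float).reshape(-1,1,3),rv,t,c["mtx"],np.array(c["dist"]))[0].reshape(-1,2)
E
python3 - <<'E'
import cv2
a=cv2.imread("pics/top0.png")[85:235,200:400]; cv2.imwrite("pics/c1.png",cv2.resize(a,None,fx=4,fy=4,interpolation=cv2.INTER_CUBIC))
a=cv2.imread("pics/side0.png")[130:290,190:390]; cv2.imwrite("pics/c2.png",cv2.resize(a,None,fx=3.7,fy=3.7,interpolation=cv2.INTER_CUBIC))
E
```

```text
(no output)
```

View pics/c1.png

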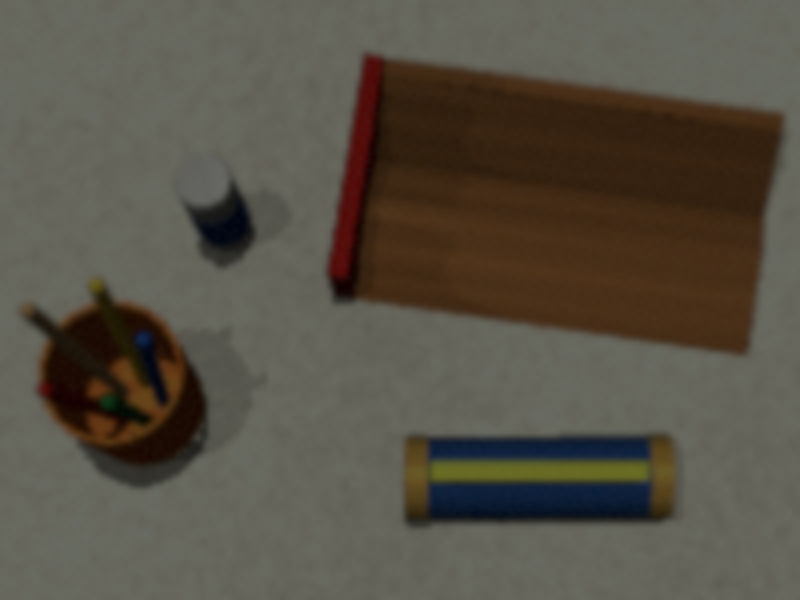

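View pics/c2.png

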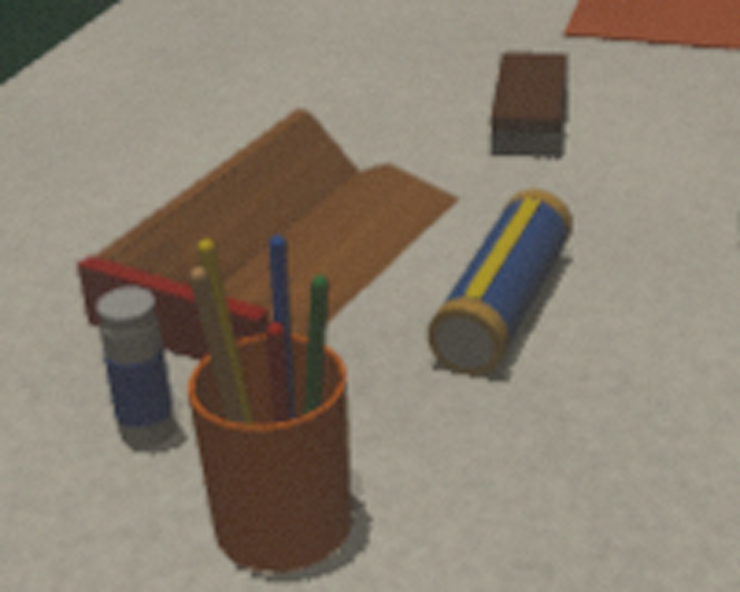

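```bash
cat > fit.py <<'E'
from h import *
from scipy.optimize import least_squares
c=lambda L:np.array(L,float)/4+[200-.375,85-.375]
uv=c([(745,353),(352,278),(331,275),(384,58),(365,56),(783,113)])
P=np.array([(-80,-130,0),(-80,90,44),(-80,102,44),(48,90,44),(48,102,44),(48,-130,40)])/1e3
def W(q,P): return P@R.from_euler('z',q[2]).as_matrix().T+[q[0],q[1],0]
r=least_squares(lambda q:(proj("top",W(q,P))-uv).ravel(),[.5,0,0.1]);print("cradle",r.x,np.degrees(r.x[2]));print(r.fun.reshape(-1,2).round(1))
# tube
L=c([(406,478)]);Rr=c([(674,478)])
# silhouette fit: project cylinder, min/max box rotated
th=np.linspace(0,2*np.pi,60)
cyl=np.array([(.022*np.cos(t),y,.022+.022*np.sin(t)) for y in(-.07,.07) for t in th])
import itertools
def sil(q):
    p=proj("top",W(q,cyl)); e1=p[:60];e2=p[60:] # e1 right(-y)
    return np.array([e1[:,1].min(),e1[:,1].max(),e2[:,1].min(),e2[:,1].max(),e1[:,0].max(),e2[:,0].min()])
obs=np.array([85+437/4,85+520/4,85+437/4,85+522/4,200+675/4,200+405/4])-.375
t=least_squares(lambda q:sil(q)-obs,[.3,0,0]);print("tube",t.x,np.degrees(t.x[2]),t.fun.round(1))
# side check
for n in("side",):
    print(proj(n,W(r.x,P)).round(),proj(n,W(t.x,cyl[[15,75,45,105]])).round())
S=W(r.x,np.array([[-.004,.02,.029]]));print("seat",S)
print("glue top",onz("top",c([(206,180)]),.085)," cup rim",onz("top",c([(112,372)]),.1),"cup base",onz("side",[(190+278/3.7,130+550/3.7)],0),"glue base side",onz("side",[(190+145/3.7,130+440/3.7)],0))
print("eraser",onz("top",[(416,174),(467,160),(472,180),(421,194)],.032))
M=np.linalg.inv(R.from_euler('z',r.x[2]).as_matrix());print("tube in cradle",M@(np.r_[t.x[:2],.022]-np.r_[r.x[:2],0]))
E
python3 fit.py
```

```text
cradle [ 0.63938046 -0.03122325 -0.13751918] -7.879268714303621
[[ 1.2  0.4]
 [-0.7  0.7]
 [-1.   0.7]
 [ 0.3 -0.7]
 [-0.4 -0.9]
 [ 0.7 -0.4]]
tube [ 0.46974854 -0.03143955  0.00399127] 0.228682897975627 [ 0.  -0.   0.3 -0.3  0.  -0. ]
[[314. 183.]
 [263. 213.]
 [260. 215.]
 [214. 198.]
 [211. 201.]
 [270. 159.]] [[336. 181.]
 [316. 213.]
 [335. 197.]
 [315. 231.]]
seat [[ 0.63815995 -0.01086373  0.029     ]]
glue top [[0.61486798 0.1399585  0.085     ]]  cup rim [[0.511237   0.18097674 0.1       ]] cup base [[0.50802265 0.20258944 0.        ]] glue base side [[0.61273091 0.14884231 0.        ]]
eraser [[ 0.53374781 -0.20610881  0.032     ]
 [ 0.56503959 -0.31906201  0.032     ]
 [ 0.52088494 -0.32722657  0.032     ]
 [ 0.49039947 -0.21507761  0.032     ]]
tube in cradle [-0.1680008  -0.02346844  0.022     ]
```

```bash
cat > to.py <<'E'
# usage: to.py x y z heading_deg(of tool y in world, mod 180)
import sys; from h import *
def go(x,y,z,hd):
    s=sense(); M=R.from_quat(s["ee_rot"]).as_matrix(); p=s["ee_pos"]
    best=None
    for h in(hd,hd+180):
        ty=np.array([np.cos(np.radians(h)),np.sin(np.radians(h)),0]); tx=np.array([0,0,-1.]); T=np.c_[tx,ty,np.cross(tx,ty)]
        rv=R.from_matrix(M.T@T).as_rotvec(); 
        print("head",h,"shift mm",(M.T@(np.array([x,y,z])-p)*1e3).round(1),"turn",rv.round(3),"dist",round(1e3*np.linalg.norm(np.array([x,y,z])-p)))
    print("t",s["t"],"now",p.round(4),"toolY heading",np.degrees(np.arctan2(M[1,1],M[0,1])).round(2),"axes x",M[:,0].round(3),"j",s["joint_pos"].round(2),"F",s["contact_force"].round(1),"w",round(s["gripper_width"],3))
go(*map(float,sys.argv[1:]))
E
python3 to.py .470 -.0315 .12 141
```

```text
head 141.0 shift mm [ 111.2 -317.8 -410.1] turn [2.698e+00 2.000e-03 1.000e-03] dist 531
head 321.0 shift mm [ 111.2 -317.8 -410.1] turn [-0.443 -0.001  0.002] dist 531
t 0.1 now [ 0.2375 -0.4955  0.2306] toolY heading -64.4 axes x [-0.     0.002 -1.   ] j [-1.26  0.33 -0.19  1.05  0.    1.44] F [-0.1  0.  -1. ] w 1.001
```

```bash
python3 -m crank '[85,0,-40,-46,-0.1,0,0, 85,0,-80,-92,-0.2,0,0, 85,0,-120,-138,-0.3,0,0, 85,0,-160,-184,-0.4,0,0, 85,10,-190,-226,-0.44,0,0]'; python3 to.py .470 -.0315 .12 141
```

```text
t: 0.72
ee_pos: [0.3598, -0.2246, 0.2212]
ee_rot: [0.639, 0.304, -0.638, 0.304]
contact_force: [1.2, -0.7, -0.5]
gripper_width: 1.0
head 141.0 shift mm [ 101.4  -36.2 -219.3] turn [3.14e+00 0.00e+00 2.00e-03] dist 244
head 321.0 shift mm [ 101.4  -36.2 -219.3] turn [-0.002 -0.001  0.   ] dist 244
t 0.725 now [ 0.3598 -0.2246  0.2212] toolY heading -39.09 axes x [ 0.     0.001 -1.   ] j [-0.73  0.1  -0.51  0.96  0.    1.52] F [ 1.2 -0.7 -0.5] w 1.0
```

```bash
python3 -m crank '[85,15,-9,-55,0,0,0, 85,35,-18,-110,0,0,0, 85,60,-27,-165,0,0,0, 85,101,-36,-219,0,0,0, 85,101,-36,-219,0,0,0]'; python3 to.py .470 -.0315 .06 141
python3 - <<'E'
from h import *
cv2.imwrite("pics/t1.png",get_image("top"));cv2.imwrite("pics/s1.png",get_image("side"))
E
```

```text
t: 1.35
ee_pos: [0.4687, -0.0288, 0.1178]
ee_rot: [-0.637, -0.307, 0.639, -0.304]
contact_force: [-0.8, 0.6, 0.1]
gripper_width: 0.991
head 141.0 shift mm [57.8  3.   1.3] turn [-3.138e+00 -8.000e-03  1.000e-03] dist 58
head 321.0 shift mm [57.8  3.   1.3] turn [0.004 0.001 0.005] dist 58
t 1.35 now [ 0.4687 -0.0288  0.1178] toolY heading -38.8 axes x [-0.004  0.002 -1.   ] j [-0.22  0.3  -0.56  0.72  0.    2.03] F [-0.8  0.6  0.1] w 0.991
```

View pics/s1.png

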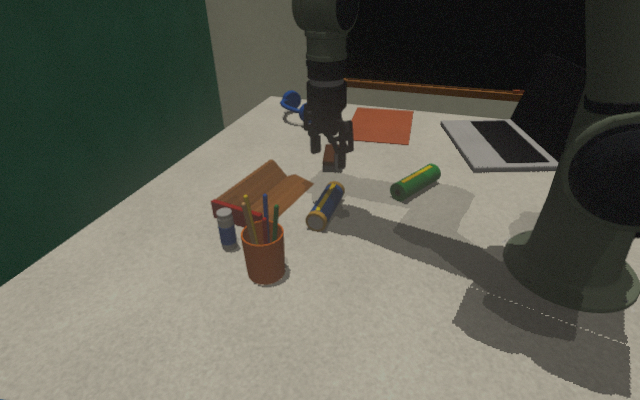

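View pics/t1.png

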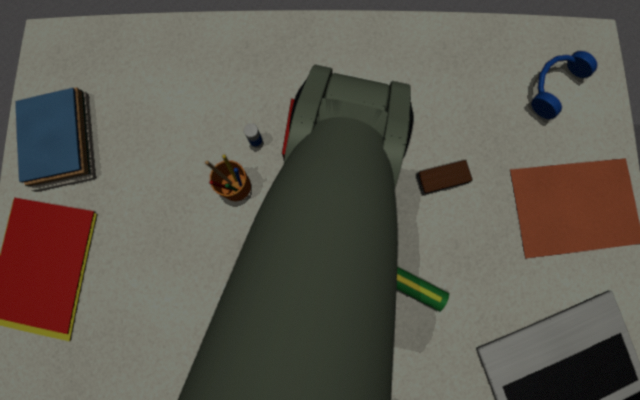

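The side view shows the open gripper above the blue tube (326,205); the arm hides it in the top view. I'll check the real fingertip height against the TCP.

Run:
```python
from h import *
s=sense();M=R.from_quat(s["ee_rot"]).as_matrix();p=s["ee_pos"]
a=cv2.imread("pics/s1.png");x0,y0,f=270,100,6
b=cv2.resize(a[y0:y0+100,x0:x0+130],None,fx=f,fy=f,interpolation=cv2.INTER_CUBIC)
for dz,col in((0,(0,0,255)),(-.013,(0,255,0))):
  for sy in(-1,1):
    for yy in(.0427,.057):
      for zz in(-.011,.011):
        u=proj("side",p+M@np.array([dz,sy*yy,zz]))[0]; cv2.circle(b,(int((u[0]-x0+.5)*f),int((u[1]-y0+.5)*f)),3,col,-1)
cv2.imwrite("pics/s1c.png",b)
```

```text
(no output)
```

View pics/s1c.png

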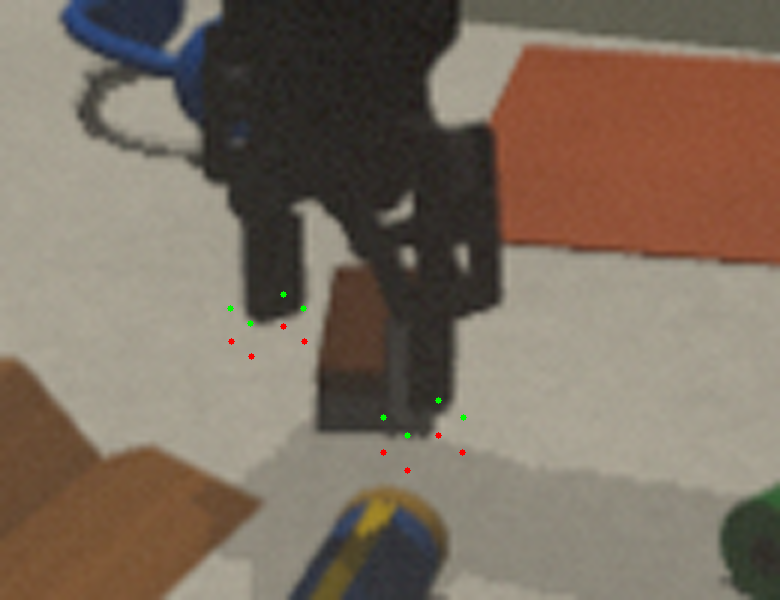

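```bash
python3 -m crank '[85,30,3,1,0,0,0.005, 85,60,3,1.3,0,0,0.005, 85,80,3,1.3,0,0,0.005, 85,80,3,1.3,0,0,0.005]'; python3 to.py .470 -.0315 .004 141
```

```text
t: 1.95
ee_pos: [0.4696, -0.0352, 0.0395]
ee_rot: [-0.638, -0.303, 0.639, -0.304]
contact_force: [-0.4, 0.2, 1.3]
gripper_width: 0.999
head 141.0 shift mm [35.5 -2.1 -3.1] turn [ 3.139e+00 -3.000e-03 -2.000e-03] dist 36
head 321.0 shift mm [35.5 -2.1 -3.1] turn [-0.002  0.001 -0.002] dist 36
t 1.95 now [ 0.4696 -0.0352  0.0395] toolY heading -39.12 axes x [ 0.    -0.002 -1.   ] j [-0.23  0.42 -0.64  0.52 -0.    2.02] F [-0.4  0.2  1.3] w 0.999
```

```bash
python3 -m crank '[85,0,-2,-3,0,0,0, 85,0,-2,-3,0,0,0, 85,0,-2,-3,0,0,0]'; python3 to.py .470 -.0315 .004 141
```

```text
t: 2.33
ee_pos: [0.4706, -0.0318, 0.0402]
ee_rot: [0.639, 0.303, -0.638, 0.305]
contact_force: [0.7, -0.1, 0.1]
gripper_width: 0.993
head 141.0 shift mm [36.2 -0.7  0.2] turn [ 3.139e+00 -5.000e-03 -1.000e-03] dist 36
head 321.0 shift mm [36.2 -0.7  0.2] turn [-0.002  0.001 -0.003] dist 36
t 2.325 now [ 0.4706 -0.0318  0.0402] toolY heading -39.12 axes x [ 0.002 -0.002 -1.   ] j [-0.22  0.42 -0.64  0.52 -0.    2.03] F [ 0.7 -0.1  0.1] w 0.993
```

```bash
python3 -m crank '[85,9,0,0,0,0,0, 85,18,0,0,0,0,0, 85,27,0,0,0,0,0, 85,36,0,0,0,0,0, 85,36,0,0,0,0,0]'; python3 to.py .470 -.0315 .004 126
python3 - <<'E'
from h import *
a=get_image("side");x0,y0,f=270,130,6
cv2.imwrite("pics/s2c.png",cv2.resize(a[y0:y0+110,x0:x0+130],None,fx=5,fy=5,interpolation=cv2.INTER_CUBIC))
E
```

```text
t: 2.95
ee_pos: [0.4698, -0.0317, 0.0033]
ee_rot: [-0.638, -0.303, 0.639, -0.304]
contact_force: [-0.2, 0.7, 0.3]
gripper_width: 0.997
head 126.0 shift mm [-0.7  0.1 -0.3] turn [-2.882e+00  2.000e-03  2.000e-03] dist 1
head 306.0 shift mm [-0.7  0.1 -0.3] turn [ 0.26   0.001 -0.001] dist 1
t 2.95 now [ 0.4698 -0.0317  0.0033] toolY heading -39.12 axes x [-0.    -0.002 -1.   ] j [-0.22  0.48 -0.67  0.42 -0.    2.03] F [-0.2  0.7  0.3] w 0.997
```

View pics/s2c.png

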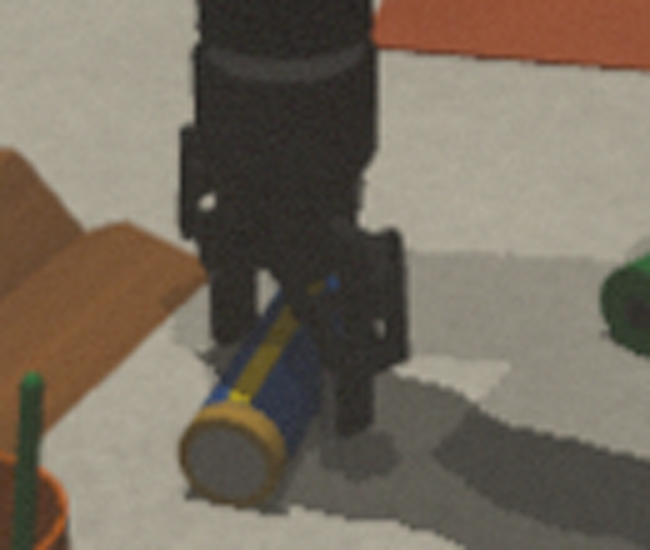

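The tube is straddled diagonally without contact: one finger is in front of the far end, the other behind the near end. I'll twist it slowly to bring it parallel to the groove.

```bash
python3 -m crank '[85,0,0,0,0.06,0,0, 85,0,0,0,0.12,0,0, 85,0,0,0,0.16,0,0, 85,0,0,0,0.20,0,0, 85,0,0,0,0.24,0,0]';python3 -m crank '[85,0,0,0,0.01,0,0,85,0,0,0,0.01,0,0]';  python3 to.py .470 -.0315 .004 126
python3 - <<'E'
from h import *
a=get_image("side");x0,y0=270,130
cv2.imwrite("pics/s3.png",a)
cv2.imwrite("pics/s3c.png",cv2.resize(a[y0:y0+110,x0:x0+130],None,fx=5,fy=5,interpolation=cv2.INTER_CUBIC))
E
```

```text
t: 3.62
ee_pos: [0.4704, -0.0318, 0.004]
ee_rot: [0.671, 0.224, -0.67, 0.226]
contact_force: [0.6, 0.4, 0.9]
gripper_width: 0.996
t: 3.88
ee_pos: [0.4706, -0.0318, 0.0042]
ee_rot: [0.672, 0.221, -0.671, 0.222]
contact_force: [0.7, 0.4, 0.8]
gripper_width: 0.996
head 126.0 shift mm [ 0.1 -0.6  0.3] turn [-3.133  0.004  0.   ] dist 1
head 306.0 shift mm [ 0.1 -0.6  0.3] turn [ 0.009  0.    -0.003] dist 1
t 3.875 now [ 0.4706 -0.0318  0.0042] toolY heading -53.49 axes x [ 0.001 -0.002 -1.   ] j [-0.22  0.48 -0.66  0.43 -0.    2.28] F [0.7 0.4 0.8] w 0.996
```

View pics/s3c.png

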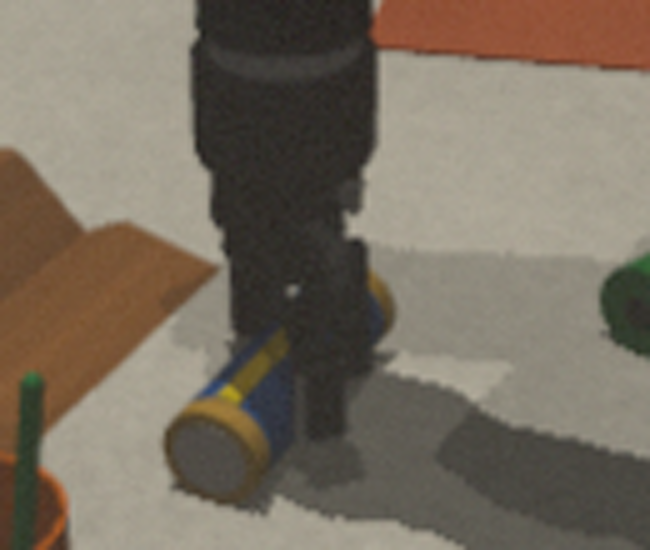

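```bash
python3 -m crank '[85,0,0,0,-0.04,0,0, 85,-15,0,0,-0.04,0,0, 85,-40,0,0,-0.04,0,0, 85,-80,0,0,-0.04,0,0,85,-80,0,0,-0.04,0,0]'
python3 - <<'E'
from h import *
a=get_image("side")
cv2.imwrite("pics/s4c.png",cv2.resize(a[130:260,200:360],None,fx=5,fy=5,interpolation=cv2.INTER_CUBIC)[:600])
q=[0.63938,-0.03122,-.1375]
print(R.from_euler('z',q[2]).as_matrix()@[-.211,-.023,0]+[q[0],q[1],0])
E
```

```text
t: 4.55
ee_pos: [0.4732, -0.0322, 0.0877]
ee_rot: [0.669, 0.233, -0.665, 0.237]
contact_force: [0.7, -0.4, -0.3]
gripper_width: 0.998
[ 0.42721892 -0.02508175  0.        ]
```

View pics/s4c.png

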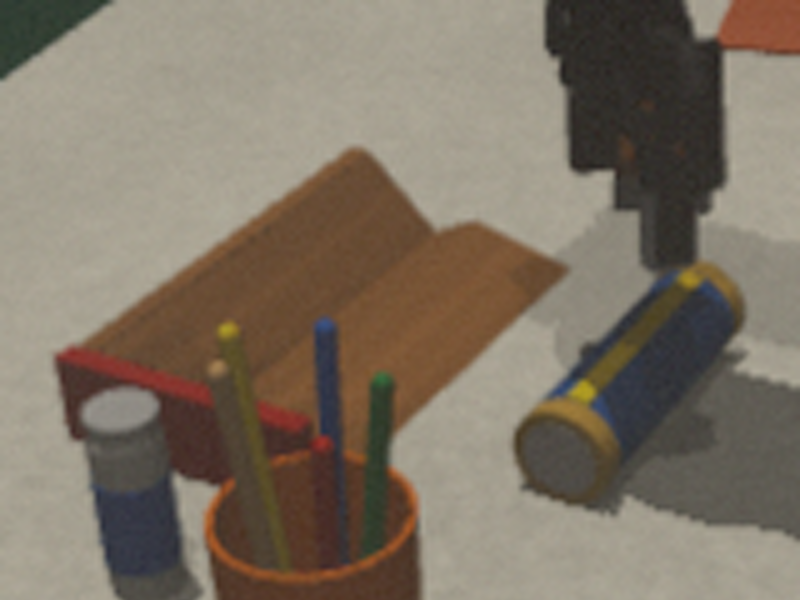

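```bash
cat > tubeside.py <<'E'
from h import *
from scipy.optimize import least_squares
th=np.linspace(0,2*np.pi,120)
cyl=np.array([(.022*np.cos(t),y,.022+.022*np.sin(t)) for y in(-.07,.07) for t in th])
W=lambda q,P:P@R.from_euler('z',q[2]).as_matrix().T+[q[0],q[1],0]
def sil(q):
    p=proj("side",W(q,cyl)); f=p[:120];n=p[120:]
    return np.array([n[:,0].min(),n[:,1].max(),n[:,1].min(),n[:,0].max(),f[:,0].max(),f[:,1].min()])
def fit(obs,g): 
    t=least_squares(lambda q:sil(q)-obs,g); return t
q=np.array([0.63938,-0.03122,-.1375])
if __name__=="__main__":
    obs=np.array([200+515/5,130+503/5,130+398/5,200+622/5,200+746/5,130+262/5])-.4
    t=fit(obs,[.47,-.03,-.1]);print(t.x,np.degrees(t.x[2]),t.fun.round(1))
    d=np.r_[t.x[:2]-q[:2],0];print("cradle frame",R.from_euler('z',-q[2]).apply(d))
    obs=np.array([190+429/3.7,130+375/3.7,130+298/3.7,190+508/3.7,190+572/3.7,130+189/3.7])-.35
    t=fit(obs,[.47,-.03,0]);print("start",t.x,np.degrees(t.x[2]),t.fun.round(1))
E
python3 tubeside.py
```

```text
[ 0.46901118 -0.03534327 -0.11800083] -6.760949753772153 [ 1.2 -0.9  2.  -1.3  0.1 -1.3]
cradle frame [-0.16819568 -0.02743632  0.        ]
start [ 0.47173977 -0.03539255  0.01809017] 1.036490393991696 [ 0.6 -1.2  1.9 -0.7  0.1 -0.9]
```

```bash
python3 to.py .4265 -.026 .088 262.1
```

```text
head 262.1 shift mm [ -2.1 -33.2  31.8] turn [ 0.815 -0.005 -0.005] dist 46
head 442.1 shift mm [ -2.1 -33.2  31.8] turn [-2.327  0.006 -0.006] dist 46
t 4.6 now [ 0.4721 -0.032   0.0862] toolY heading -51.22 axes x [ 0.006 -0.003 -1.   ] j [-0.22  0.34 -0.59  0.63 -0.    2.24] F [ 0.2 -0.9 -0.2] w 0.996
```

```bash
python3 -m crank '[60,0,-8,8,-0.18,0,0, 60,0,-16,16,-0.36,0,0, 60,0,-33,32,-0.54,0,0, 60,0,-33,32,-0.72,0,0, 60,0,-33,32,-0.9,0,0]';python3 -m crank '[60,0,0,0,-0.18,0,0, 60,0,0,0,-0.36,0,0, 60,0,0,0,-0.54,0,0, 60,0,0,0,-0.72,0,0, 60,0,0,0,-0.9,0,0]'; python3 to.py .4265 -.026 .05 82.1
```

```text
t: 5.22
ee_pos: [0.4253, -0.026, 0.0853]
ee_rot: [0.497, 0.501, -0.497, 0.505]
contact_force: [-0.1, 0.4, -0.1]
gripper_width: 0.701
t: 5.85
ee_pos: [0.4245, -0.0258, 0.0847]
ee_rot: [0.226, 0.669, -0.228, 0.671]
contact_force: [-0.1, -0.3, 0.7]
gripper_width: 0.707
head 82.1 shift mm [34.7  1.1  1.5] turn [-0.516  0.003  0.001] dist 35
head 262.1 shift mm [34.7  1.1  1.5] turn [ 2.626e+00  2.000e-03 -4.000e-03] dist 35
t 5.85 now [ 0.4245 -0.0258  0.0847] toolY heading 52.56 axes x [ 0.002 -0.003 -1.   ] j [-0.23  0.27 -0.71  0.59 -0.    0.42] F [-0.1 -0.3  0.7] w 0.707
```

```bash
python3 -m crank '[60,0,0,0,-0.18,0,0, 60,0,1,1,-0.36,0,0, 60,10,1,1,-0.516,0,0, 60,35,1,1,-0.516,0,0, 60,35,1,1,-0.516,0,0]'; python3 to.py .4265 -.026 .006 82.1;  python3 - <<'E'
from h import *
a=get_image("side");cv2.imwrite("pics/s5c.png",cv2.resize(a[130:260,240:400],None,fx=5,fy=5,interpolation=cv2.INTER_CUBIC)[:600])
E
```

```text
t: 6.48
ee_pos: [0.4237, -0.0252, 0.0481]
ee_rot: [0.048, 0.706, -0.049, 0.705]
contact_force: [-0.3, 0.4, 0.7]
gripper_width: 0.699
head 82.1 shift mm [42.1 -0.3  3. ] turn [ 0.    -0.002  0.002] dist 42
head 262.1 shift mm [42.1 -0.3  3. ] turn [-3.142e+00 -3.000e-03 -3.000e-03] dist 42
t 6.475 now [ 0.4237 -0.0252  0.0481] toolY heading 82.1 axes x [-0.002 -0.001 -1.   ] j [-0.23  0.34 -0.74  0.49 -0.   -0.09] F [-0.3  0.4  0.7] w 0.699
```

View pics/s5c.png

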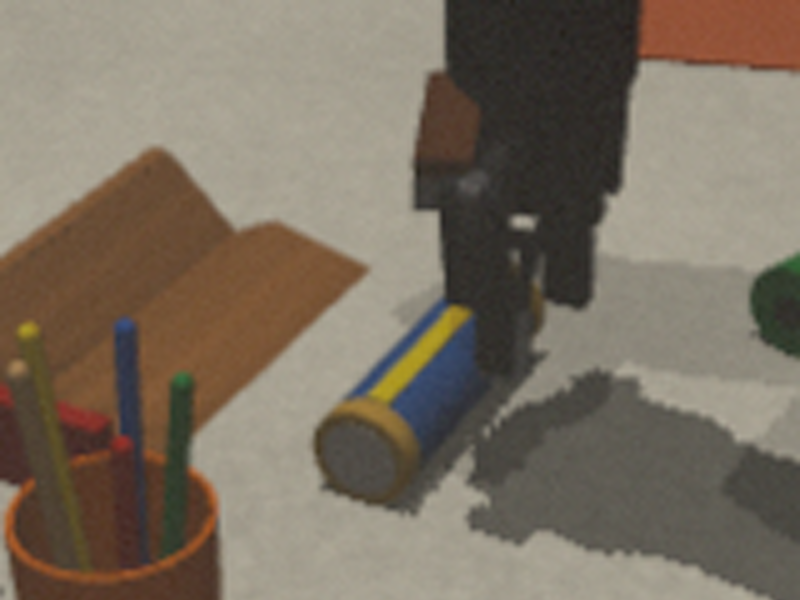

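```bash
python3 -m crank '[60,15,0,0,0,0,0, 60,30,0,0,0,0,0, 60,42,0,0,0,0,0,60,42,0,0,0,0,0]'; python3 to.py .4265 -.026 .006 82.1;  python3 - <<'E'
from h import *
a=get_image("side");cv2.imwrite("pics/s6c.png",cv2.resize(a[130:260,240:400],None,fx=5,fy=5,interpolation=cv2.INTER_CUBIC)[:600])
E
```

```text
t: 7.02
ee_pos: [0.424, -0.0254, 0.0066]
ee_rot: [0.048, 0.706, -0.049, 0.705]
contact_force: [1.0, 0.7, -0.4]
gripper_width: 0.702
head 82.1 shift mm [ 0.6 -0.3  2.5] turn [-0.    -0.002  0.002] dist 3
head 262.1 shift mm [ 0.6 -0.3  2.5] turn [3.141e+00 3.000e-03 3.000e-03] dist 3
t 7.025 now [ 0.424  -0.0254  0.0066] toolY heading 82.09 axes x [-0.002 -0.002 -1.   ] j [-0.23  0.42 -0.78  0.38 -0.   -0.09] F [ 1.   0.7 -0.4] w 0.702
```

View pics/s6c.png

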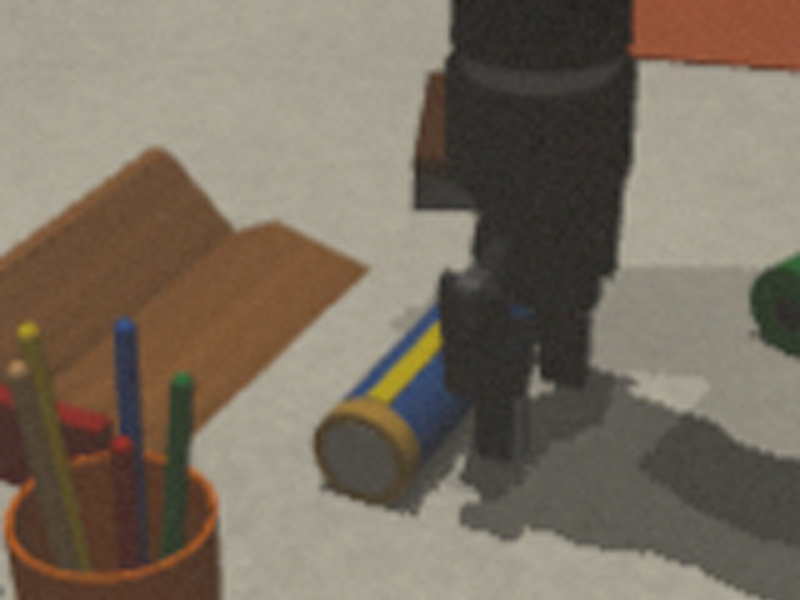

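```bash
python3 -m crank '[60,0,0,5,0,0,0, 60,0,0,12,0,0,0, 60,0,0,20,0,0,0, 60,0,0,30,0,0,0, 60,0,0,40,0,0,0]'; python3 to.py .4265 -.026 .006 82.1;  python3 - <<'E'
from h import *
a=get_image("side");cv2.imwrite("pics/s7c.png",cv2.resize(a[130:260,240:400],None,fx=5,fy=5,interpolation=cv2.INTER_CUBIC)[:600])
E
```

```text
t: 7.7
ee_pos: [0.465, -0.0311, 0.007]
ee_rot: [0.048, 0.706, -0.049, 0.705]
contact_force: [-0.1, -0.8, 0.6]
gripper_width: 0.703
head 82.1 shift mm [  1.   -0.2 -38.9] turn [-0.    -0.001  0.002] dist 39
head 262.1 shift mm [  1.   -0.2 -38.9] turn [3.142e+00 3.000e-03 1.000e-03] dist 39
t 7.7 now [ 0.465  -0.0311  0.007 ] toolY heading 82.1 axes x [-0.001 -0.002 -1.   ] j [-0.22  0.47 -0.67  0.43 -0.   -0.09] F [-0.1 -0.8  0.6] w 0.703
```

View pics/s7c.png

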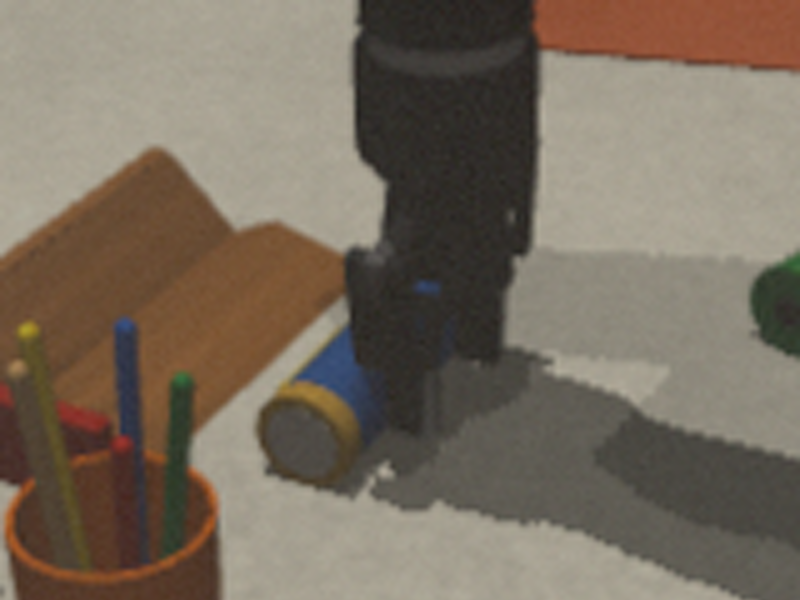

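```bash
python3 -m crank '[60,0,0,10,0,0,0, 60,0,0,20,0,0,0, 60,0,0,30,0,0,0, 60,0,0,40,0,0,0, 60,-1,0,50,0,0,0]'; python3 -m crank '[60,-1,0,10,0,0,0, 60,-2,0,20,0,0,0, 60,-3,0,30,0,0,0]'; python3 to.py .4265 -.026 .006 82.1;  python3 - <<'E'
from h import *
a=get_image("side");cv2.imwrite("pics/s8c.png",cv2.resize(a[130:260,200:360],None,fx=5,fy=5,interpolation=cv2.INTER_CUBIC)[:600])
E
```

```text
t: 8.38
ee_pos: [0.5168, -0.0385, 0.0083]
ee_rot: [0.048, 0.705, -0.049, 0.706]
contact_force: [-0.5, 1.0, 0.2]
gripper_width: 0.703
t: 8.75
ee_pos: [0.5466, -0.0425, 0.0112]
ee_rot: [0.048, 0.705, -0.049, 0.705]
contact_force: [-1.9, 0.3, 0.9]
gripper_width: 0.701
head 82.1 shift mm [ 5.200e+00 -1.000e-01 -1.212e+02] turn [-0.     0.     0.002] dist 121
head 262.1 shift mm [ 5.200e+00 -1.000e-01 -1.212e+02] turn [ 3.142e+00  3.000e-03 -0.000e+00] dist 121
t 8.75 now [ 0.5466 -0.0425  0.0112] toolY heading 82.1 axes x [-0.    -0.002 -1.   ] j [-0.21  0.57 -0.46  0.55 -0.   -0.07] F [-1.9  0.3  0.9] w 0.701
```

View pics/s8c.png

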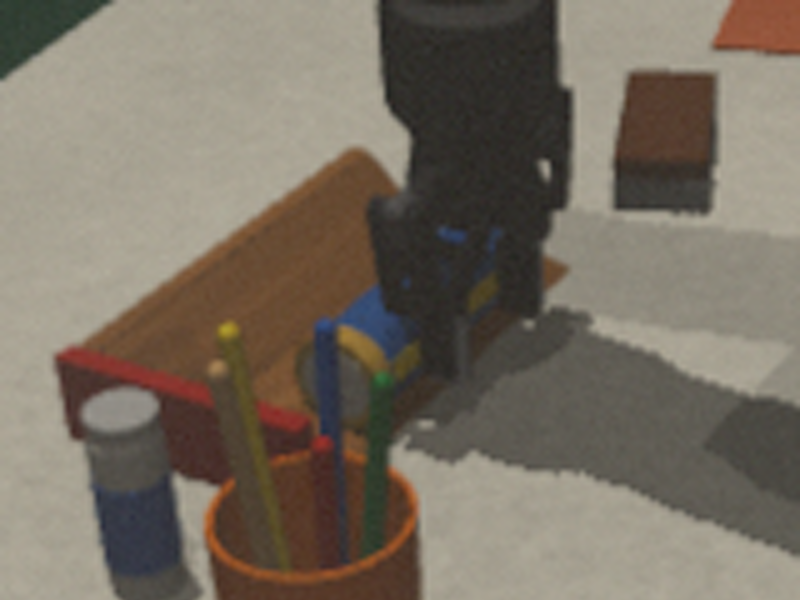

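```bash
python3 -m crank '[60,-1,0,8,0,0,0, 60,-2,0,16,0,0,0, 60,-3,0,24,0,0,0, 60,-4,0,32,0,0,0, 60,-4,0,38,0,0,0]';  python3 - <<'E'
from h import *
a=get_image("side");cv2.imwrite("pics/s9c.png",cv2.resize(a[130:260,200:360],None,fx=5,fy=5,interpolation=cv2.INTER_CUBIC)[:600])
E
```

```text
t: 9.43
ee_pos: [0.5881, -0.0485, 0.0161]
ee_rot: [0.048, 0.704, -0.05, 0.707]
contact_force: [0.0, 0.5, 0.8]
gripper_width: 0.702
```

View pics/s9c.png

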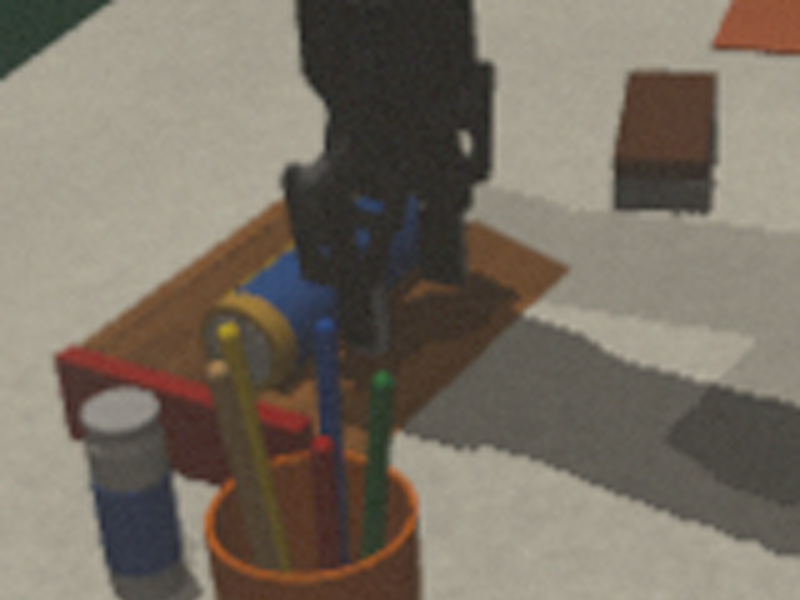

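```bash
python3 -m crank '[60,0,0,-15,0,0,0, 60,-5,0,-35,0,0,0, 60,-50,0,-45,0,0,0, 30,-100,0,-45,0,0,0, 0,-110,0,-45,0,0,0]';  python3 - <<'E'
from h import *
a=get_image("side");cv2.imwrite("pics/s10c.png",cv2.resize(a[130:260,200:360],None,fx=5,fy=5,interpolation=cv2.INTER_CUBIC)[:600])
q=np.array([0.63938,-0.03122,-.1375]);print(R.from_euler('z',q[2]).apply([-.004,-.125,0])+[q[0],q[1],0])
E
python3 to.py .618 -.155 .12 172.1
```

```text
t: 10.1
ee_pos: [0.5463, -0.0427, 0.1296]
ee_rot: [0.048, 0.701, -0.05, 0.71]
contact_force: [-0.2, 0.2, -0.5]
gripper_width: 0.28
[ 0.61828436 -0.15449195  0.        ]
head 172.1 shift mm [  10.4 -101.4   86.8] turn [-1.571  0.007  0.012] dist 134
head 352.1 shift mm [  10.4 -101.4   86.8] turn [ 1.571  0.012 -0.007] dist 134
t 10.15 now [ 0.5458 -0.0426  0.1291] toolY heading 82.09 axes x [ 0.012 -0.004 -1.   ] j [-0.21  0.4  -0.36  0.79 -0.   -0.07] F [-0.   0.5  0.6] w 0.195
```

View pics/s10c.png

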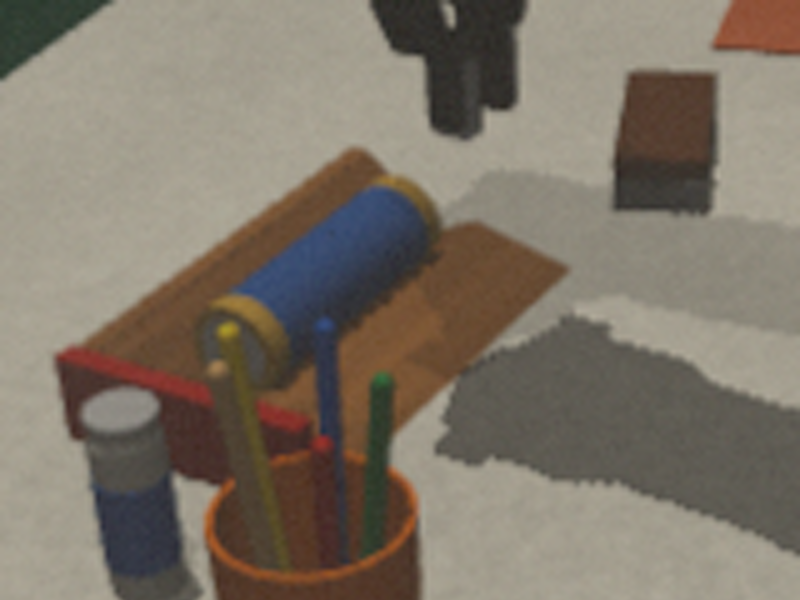

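```bash
cat > ty.py <<'E'
from h import *
q=np.array([0.63938,-0.03122,-.1375]); th=np.linspace(0,2*np.pi,120)
def ext(y,cam="side"):
    C=lambda yy:R.from_euler('z',q[2]).apply(np.c_[-.004+.022*np.cos(th),np.full(120,yy),.029+.022*np.sin(th)])+[q[0],q[1],0]
    n=proj(cam,C(y+.07));f=proj(cam,C(y-.07))
    return n[:,0].min(),n[:,1].min(),n[:,1].max(),f[:,0].max(),f[:,1].min()
if __name__=="__main__":
    print("obs",200+np.array([198,441])/5-.4,130+np.array([295,388,176])/5-.4)
    for y in np.arange(-.05,.021,.01): print(round(y,3),np.round(ext(y),1))
E
python3 ty.py
python3 -m crank '[0,0,-20,10,-0.18,0,0, 0,0,-40,30,-0.36,0,0, 0,0,-70,50,-0.54,0,0, 0,0,-100,70,-0.72,0,0, 0,0,-110,85,-0.9,0,0]' ; python3 to.py .617 -.165 .12 172.1
```

```text
obs [239.2 287.8] [188.6 207.2 164.8]
-0.05 [245.5 185.6 202.7 293.  160.2]
-0.04 [242.9 187.6 204.8 291.  161.9]
-0.03 [240.2 189.7 207.  289.  163.5]
-0.02 [237.5 191.8 209.2 286.9 165.2]
-0.01 [234.7 194.  211.4 284.7 166.9]
0.0 [231.9 196.1 213.7 282.6 168.7]
0.01 [229.1 198.3 216.  280.4 170.5]
0.02 [226.2 200.6 218.4 278.2 172.2]
t: 10.78
ee_pos: [0.6148, -0.165, 0.1283]
ee_rot: [-0.267, 0.653, 0.262, 0.659]
contact_force: [-0.3, 0.2, 0.3]
gripper_width: -0.001
head 172.1 shift mm [ 8.4 -1.4  1.6] turn [-0.667  0.001  0.011] dist 9
head 352.1 shift mm [ 8.4 -1.4  1.6] turn [ 2.474e+00  1.400e-02 -1.000e-03] dist 9
t 10.775 now [ 0.6148 -0.165   0.1283] toolY heading 133.88 axes x [ 0.01  -0.004 -1.   ] j [-0.38  0.56 -0.11  0.9   0.   -1.14] F [-0.3  0.2  0.3] w -0.001
```

```bash
python3 -m crank '[0,0,-1,1,-0.18,0,0, 0,0,-1,1,-0.36,0,0, 0,0,-1,1,-0.54,0,0, 0,8,-1,1,-0.667,0,0.011, 0,8,-1,1,-0.667,0,0.011]' ; python3 to.py .617 -.165 .026 172.1
```

```text
t: 11.4
ee_pos: [0.6152, -0.1647, 0.118]
ee_rot: [-0.463, 0.534, 0.465, 0.533]
contact_force: [0.4, -0.4, -0.6]
gripper_width: -0.002
head 172.1 shift mm [92.  -2.2 -0.2] turn [-0.002  0.002 -0.003] dist 92
head 352.1 shift mm [92.  -2.2 -0.2] turn [ 3.14e+00 -5.00e-03 -3.00e-03] dist 92
t 11.4 now [ 0.6152 -0.1647  0.118 ] toolY heading 172.0 axes x [-0.003  0.002 -1.   ] j [-0.38  0.58 -0.1   0.9   0.   -1.81] F [ 0.4 -0.4 -0.6] w -0.002
```

```bash
python3 -m crank '[0,30,-2,0,0,0,0, 0,60,-2,0,0,0,0, 0,80,-2,0,0,0,0, 0,92,-2,0,0,0,0, 0,92,-2,0,0,0,0]' ; python3 to.py .6274 -.0913 .026 172.1
python3 - <<'E'
from h import *
a=get_image("side");cv2.imwrite("pics/s11c.png",cv2.resize(a[130:260,200:360],None,fx=5,fy=5,interpolation=cv2.INTER_CUBIC)[:600])
E
```

```text
t: 12.02
ee_pos: [0.6162, -0.1645, 0.025]
ee_rot: [-0.462, 0.534, 0.466, 0.533]
contact_force: [1.3, -0.0, 0.1]
gripper_width: 0.003
head 172.1 shift mm [-0.8 -0.9 74. ] turn [-0.003  0.002 -0.005] dist 74
head 352.1 shift mm [-0.8 -0.9 74. ] turn [ 3.139 -0.008 -0.004] dist 74
t 12.025 now [ 0.6162 -0.1645  0.025 ] toolY heading 171.95 axes x [-0.005  0.003 -1.   ] j [-0.38  0.68 -0.18  0.72  0.   -1.81] F [ 1.3 -0.   0.1] w 0.003
```

View pics/s11c.png

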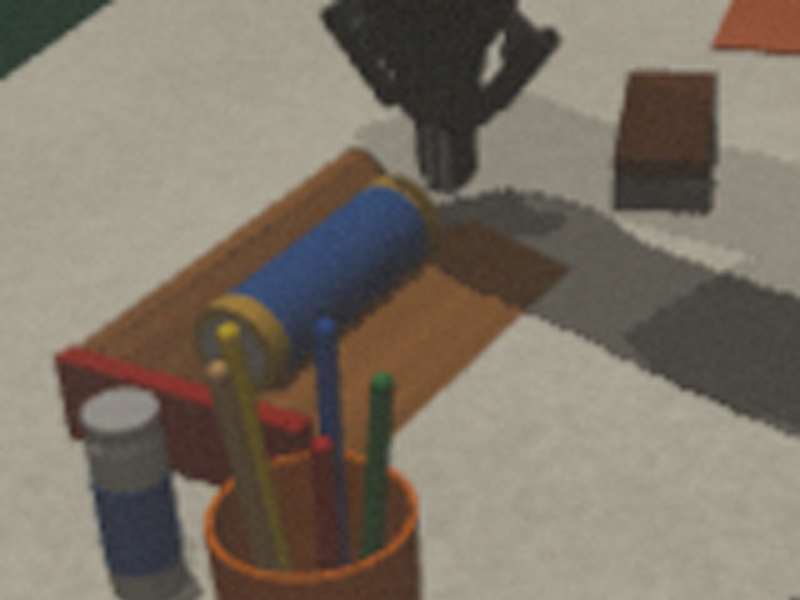

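```bash
python3 -m crank '[0,0,0,10,0,0,0, 0,0,-1,20,0,0,0, 0,0,-1,28,0,0,0, 0,0,-1,36,0,0,0, 0,0,-1,44,0,0,0]' ; python3 -m crank '[0,0,0,7,0,0,0, 0,0,0,14,0,0,0, 0,0,0,20,0,0,0]'; python3 to.py .6274 -.0913 .026 172.1
python3 - <<'E'
from h import *
a=get_image("side");cv2.imwrite("pics/s12c.png",cv2.resize(a[130:260,200:360],None,fx=5,fy=5,interpolation=cv2.INTER_CUBIC)[:600])
E
```

```text
t: 12.7
ee_pos: [0.6244, -0.1212, 0.0264]
ee_rot: [-0.463, 0.534, 0.465, 0.533]
contact_force: [0.3, -1.2, 0.8]
gripper_width: -0.001
t: 13.08
ee_pos: [0.6273, -0.101, 0.0264]
ee_rot: [-0.463, 0.534, 0.465, 0.533]
contact_force: [0.4, -1.3, 0.5]
gripper_width: -0.0
head 172.1 shift mm [0.4 1.3 9.6] turn [-0.002  0.001 -0.003] dist 10
head 352.1 shift mm [0.4 1.3 9.6] turn [ 3.139e+00 -4.000e-03 -2.000e-03] dist 10
t 13.075 now [ 0.6273 -0.101   0.0264] toolY heading 171.96 axes x [-0.003  0.001 -1.   ] j [-0.28  0.67 -0.19  0.71  0.   -1.71] F [ 0.4 -1.3  0.5] w -0.0
```

View pics/s12c.png

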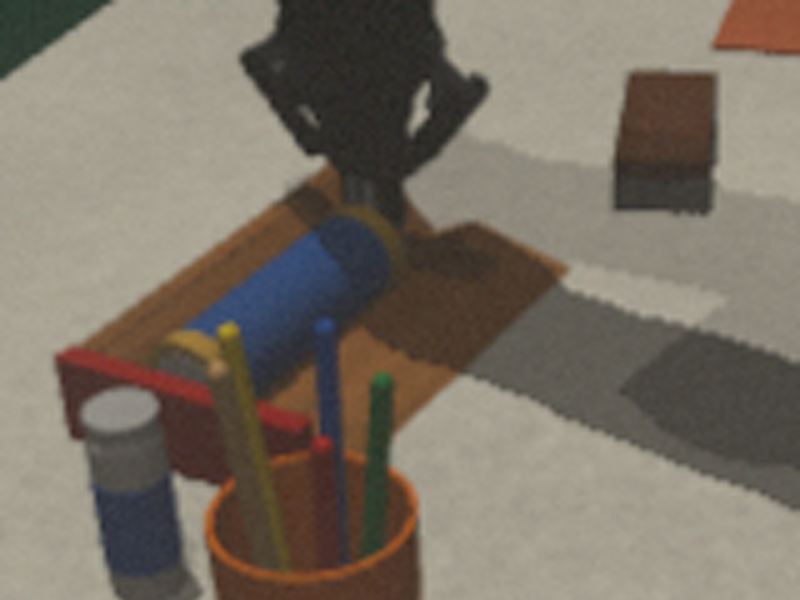

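```bash
python3 -m crank '[0,0,0,3,0,0,0, 0,0,0,6,0,0,0, 0,0,0,8,0,0,0]'; python3 -m crank '[0,0,0,1,0,0,0, 0,0,0,2,0,0,0]'; python3 to.py .6274 -.0913 .026 172.1
```

```text
t: 13.5
ee_pos: [0.6285, -0.0921, 0.0263]
ee_rot: [-0.463, 0.534, 0.465, 0.533]
contact_force: [-0.2, -0.8, -0.1]
gripper_width: -0.0
t: 13.75
ee_pos: [0.6287, -0.0902, 0.0263]
ee_rot: [-0.463, 0.534, 0.465, 0.533]
contact_force: [0.7, -1.0, -0.4]
gripper_width: 0.002
head 172.1 shift mm [ 0.3  1.2 -1.3] turn [-0.002  0.002 -0.003] dist 2
head 352.1 shift mm [ 0.3  1.2 -1.3] turn [ 3.14e+00 -5.00e-03 -3.00e-03] dist 2
t 13.75 now [ 0.6287 -0.0902  0.0263] toolY heading 171.99 axes x [-0.003  0.002 -1.   ] j [-0.26  0.67 -0.19  0.71  0.   -1.69] F [ 0.7 -1.  -0.4] w 0.002
```

```bash
for i in 1; do python3 -m crank '[0,0,0,1,0,0,0, 0,0,0,2,0,0,0]'; done; python3 -m crank '[0,0,0,1,0,0,0, 0,0,0,1.5,0,0,0]'
```

```text
t: 14.0
ee_pos: [0.6288, -0.0897, 0.0264]
ee_rot: [-0.463, 0.535, 0.464, 0.533]
contact_force: [-1.8, -7.0, 0.0]
gripper_width: 0.0
t: 14.25
ee_pos: [0.6288, -0.0897, 0.0264]
ee_rot: [-0.464, 0.536, 0.463, 0.532]
contact_force: [-1.7, -7.6, -0.1]
gripper_width: 0.0
```

The force jumped to 7 N with no further motion, so the tube is against the stop. Backing straight off and looking.

```bash
python3 -m crank '[0,0,0,-5,0,0,0, 0,0,0,-20,0,0,0, 0,0,0,-40,0,0,0, 0,-30,0,-50,0,0,0, 0,-80,0,-55,0,0,0]';python3 -m crank '[0,-40,0,-50,0,0,0, 0,-80,0,-100,0,0,0, 0,-80,0,-150,0,0,0, 0,-80,0,-200,0,0,0,0,-80,0,-200,0,0,0]';  python3 - <<'E'
from h import *; from ty import ext
a=get_image("side");cv2.imwrite("pics/s13c.png",cv2.resize(a[130:260,200:360],None,fx=5,fy=5,interpolation=cv2.INTER_CUBIC)[:600])
cv2.imwrite("pics/t13.png",get_image("top"))
print("side expect",[(round(y,3),np.round(ext(y),1)) for y in (.010,.015,.02)])
print("top expect",[(round(y,3),np.round(ext(y,"top"),1)) for y in (.010,.02)])
E
```

```text
t: 14.88
ee_pos: [0.6193, -0.1452, 0.1055]
ee_rot: [-0.462, 0.537, 0.464, 0.532]
contact_force: [0.1, -1.7, 0.4]
gripper_width: -0.0
t: 15.5
ee_pos: [0.5897, -0.348, 0.1859]
ee_rot: [-0.46, 0.539, 0.462, 0.533]
contact_force: [0.1, 0.9, -0.4]
gripper_width: -0.005
side expect [(0.01, array([229.1, 198.3, 216. , 280.4, 170.5])), (0.015, array([227.7, 199.5, 217.2, 279.3, 171.3])), (0.02, array([226.2, 200.6, 218.4, 278.2, 172.2]))]
top expect [(0.01, array([295.7, 113.7, 133.9, 362.4, 122.2])), (0.02, array([291.1, 113.2, 133.3, 357.8, 121.6]))]
```

View pics/s13c.png

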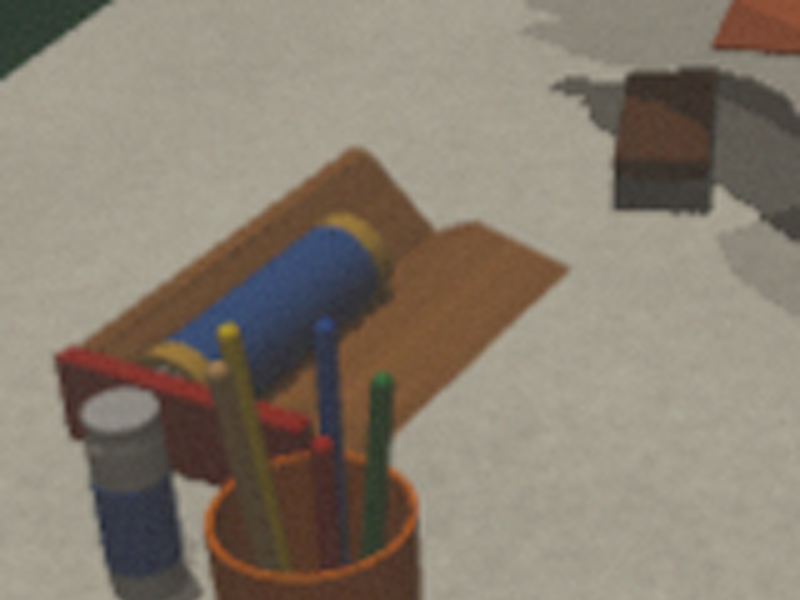

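View pics/t13.png

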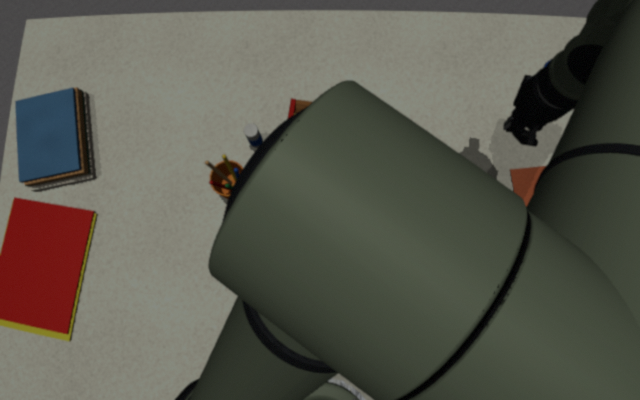

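The side view agrees with the seat: far rim at (277,172), expected (278,172). The arm blocks the top view, so I'll move away towards the start pose and check from above.

```bash
python3 to.py .30 -.50 .23 172
```

```text
head 172.0 shift mm [ -41.7  265.1 -196.6] turn [-0.006 -0.002 -0.008] dist 333
head 352.0 shift mm [ -41.7  265.1 -196.6] turn [ 3.136 -0.013  0.004] dist 333
t 15.6 now [ 0.5904 -0.344   0.1857] toolY heading 171.66 axes x [-0.009 -0.001 -1.   ] j [-0.63  0.61  0.15  1.11 -0.01 -2.06] F [-0.3  0.2 -0.5] w -0.001
```

```bash
python3 -m crank '[0,-20,40,-30,0,0,0, 0,-40,85,-60,0,0,0, 0,-42,130,-95,0,0,0, 0,-42,175,-130,0,0,0, 0,-42,220,-160,0,0,0]'; python3 -m crank '[0,0,45,-35,0,0,0, 0,0,45,-35,0,0,0, 0,0,45,-35,0,0,0]'
python3 - <<'E'
from h import *
b=get_image("top");cv2.imwrite("pics/t14.png",b)
cv2.imwrite("pics/t14c.png",cv2.resize(b[85:235,200:400],None,fx=4,fy=4,interpolation=cv2.INTER_CUBIC))
a=cv2.imread("pics/top0.png")
for n,(x0,x1,y0,y1) in dict(glue=(235,275,115,160),cup=(200,262,145,212),eraser=(410,480,150,200)).items():
    d=cv2.absdiff(a,b)[y0:y1,x0:x1].astype(float);print(n,d.mean().round(2),d.max(), cv2.phaseCorrelate(cv2.cvtColor(a,6)[y0:y1,x0:x1].astype(float),cv2.cvtColor(b,6)[y0:y1,x0:x1].astype(float)))
E
```

```text
t: 16.23
ee_pos: [0.349, -0.4699, 0.2301]
ee_rot: [-0.461, 0.537, 0.464, 0.532]
contact_force: [0.7, -1.5, 0.4]
gripper_width: 0.001
t: 16.6
ee_pos: [0.3002, -0.4972, 0.2306]
ee_rot: [-0.462, 0.536, 0.465, 0.532]
contact_force: [0.1, -0.1, -0.3]
gripper_width: -0.002
glue 0.92 7.0 ((0.05637716625186329, 0.4418419669722766), 0.9517986695707972)
cup 1.03 8.0 ((0.010687903283375988, -0.0031350124856217576), 0.9995838035878984)
eraser 1.07 9.0 ((-0.036791213765127395, -0.04305359703797507), 0.9917756035292936)
```

View pics/t14c.png

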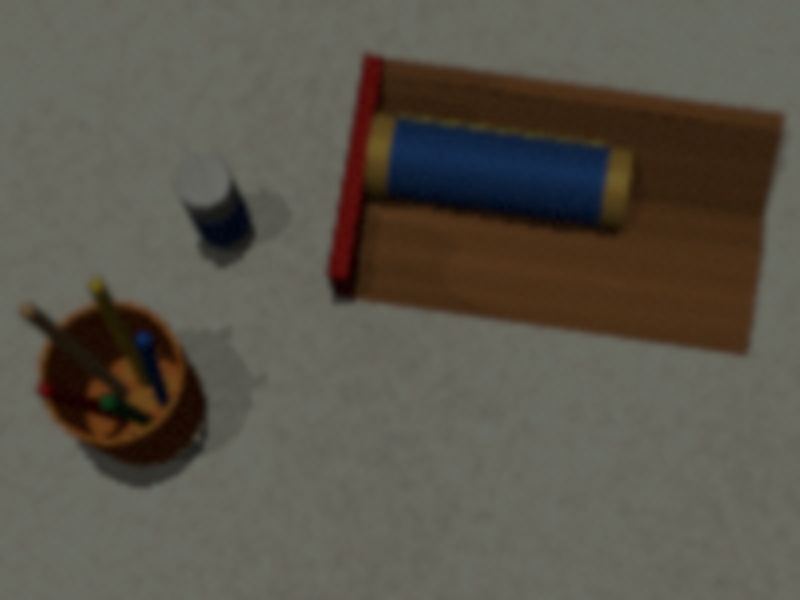

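The crop shows the tube lying in the groove with its left end (372,155) tight against the red stop and its right end at (632,188). The glue stick, cup and eraser look unchanged, and nothing is touching the tube. Handing in.

```bash
python3 -c "
from workcell import *
job_done()"
```

```text
the job is handed in; nothing more can be done
```

The blue kaleidoscope is in the groove with its end against the red stop, and I handed the job in at about 16.6 s of the 54 s allowed.

**What I did:**
1. I turned the tube about 8° on the table, with one fingertip on each side and no gripping, so it lay parallel to the groove.
2. I rolled it from behind with two fingertips, up the ramp and over the lip. The stripe passed underneath on the way, and the tube was never lifted.
3. I pushed its end with the closed fingertips. It slid about 47 mm until the force rose from about 1 N to 7 N at the stop. Then I backed the arm off to near its starting position.

**Last checks:**
- **Position:** in the top view the tube lies along the groove with no visible gap at the stop. In the side view its far rim is about 1 pixel from where it should be when seated.
- **Bystanders:** before and after, the image areas around the glue stick, pencil cup and eraser differ only by noise. A separate shift estimate for the glue stick read 0.4 px, although its pixels differ no more than the other two. I take that as noise too, since nothing went near it.
- **Not checked:** I compared no two pictures taken after the arm had left, so the tube's stillness is judged from one top view.

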